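# Slide a build plate out to the gauge and hold it

### The job

Get the printer's build plate ready for its underside to be cleaned: first press both stop caps at the front of the cleaning stand fully down flush with the stand's top, then slide the plate (without lifting it) straight out over them and past the stand's edge until its front edge is level with the gauge's pointer. At that overhang the plate would tip off, so finish while still holding it flat on the stand, clear of the gauge, and leave everything else on the table where it is.

Things in the scene. Friction and masses are not known exactly. Their poses are not given: they have to be found in the camera images.
- stand: Fixed cleaning stand: white top board 280 x 170 mm, 20 mm thick, on two aluminium side cheeks; its top is 70 mm above the table. Origin: centre of its underside, on the table. +x is outward (the way the plate is to slide), z up; the open front edge is at x = +140 mm.
- stand_edge (a point): Middle of the stand's open front edge, at its top (stand x = 140 mm, z = 70 mm). Axes as the stand's.
- cap_a (a joint): Slide of the black stop cap on the stand's +y side (m): 0 = fully up, standing 12 mm above the stand's top; grows as it is pressed straight down; 0.012 is flush, stop at 0.0125. It stays where it is left; about 4 N (at slow speed) moves it. It blocks the plate while it stands up.
- cap_b (a joint): The same for the stop cap on the stand's -y side.
- cap_a_top (a point): Middle of the top of stop cap a: a round cap 26 mm across, at stand x = 115, y = +40 mm. Moves down with the cap.
- cap_b_top (a point): Middle of the top of stop cap b: the same cap at stand x = 115, y = -40 mm.
- plate: Loose build plate lying on the stand: dark steel-coloured sheet 180 (x) x 120 (y) x 6 mm, about 0.3 to 0.6 kg, with an upright grey grip block 18 (x) x 70 (y) x 40 mm high standing on it across its tail, centred at x = -70 mm. Origin: centre of the sheet's underside. +x points to its front edge (outward, at x = +90 mm), z up. Its balance point is about 100 mm behind the front edge, so it tips over the stand's edge when let go with more overhang than that.
- plate_front (a point): Middle of the plate's front edge, on the top face (plate x = 90, z = 6 mm). Axes as the plate's.
- plate_grip (a point): Point in the grip block on its centre line, 28 mm above the plate's top face and 12 mm below the block's top (plate x = -70, z = 34 mm). The block is 18 mm thick along plate x and is pinched from above. Axes as the plate's.
- gauge: Fixed gauge: steel-coloured post 12 mm thick and 102 mm high on a dark 50 mm square foot, with a thin flat white pointer (4 mm thick, 10 mm high, 45 mm long) that reaches from the post towards the plate's path, beside the overhang on the stand's +y side. Same axes as the stand. Origin: on the table below the pointer's tip; the post is 50 mm from it along +y.
- mark (a point): Tip of the gauge's pointer, level with the plate's top (76 mm above the table), about 40 mm beside the plate's path. Axes as the stand's: the plate's front edge is level with it when both have the same x in the stand's frame (an overhang of 113 to 133 mm).
- spool: Bystander: filament spool lying flat, 180 mm across, 60 mm high. Origin: centre of underside.
- glue_stick: Bystander: glue stick standing upright, 29 mm across, 98 mm high, beside the stand. Origin: centre of underside.
- bracket: Bystander: small printed angle bracket 50 x 30 x 46 mm high, beside the stand. Origin: centre of underside.
- vase: Bystander: small printed vase 60 mm across, 70 mm high, beside the stand. Origin: centre of underside.
- scraper: Bystander: scraper with a flat blade, 200 mm long, lying on the table.
- bin: Bystander: open parts bin 160 x 110 x 50 mm. Origin: centre of underside.
- mug: Bystander: mug 76 mm across, 90 mm high. Origin: centre of underside.
Not all that is in view belongs to the job. What is shaped like the plate but brown or turquoise is not meant. What is shaped like the gauge but green is not meant.

How it is judged (in metres and radians):
On the way, in this order (a step that is already met when the one before it is completed fails the run):
1. both stop caps pressed down flush (within 2 mm) while the plate is still behind them (value of joint each of cap_a, cap_b above 0.01 m and x of plate_front in the frame of stand below 0.103 m), for 0.1 s.
2. the plate has slid out past the stand's edge (x of plate_front in the frame of stand above 0.17 m).
At the end, for the whole second after the job is handed in: Plate's front edge within 6 mm of the pointer's line, 28 mm of the stand's centre line, 5 mm of resting height; square within 0.08 rad, flat within 0.04 rad; at rest, not touching the gauge, held by the fingers with over 1 N; both caps within 2 mm of flush (x of plate_front in the frame of mark between -0.006 and 0.006 m and y of plate_front in the frame of stand between -0.028 and 0.028 m and angle between the x axis of plate and the x axis of stand, either way round below 0.08 rad and angle between plate's own z axis and vertical below 0.04 rad and height (world z) of plate_front between 0.071 and 0.081 m and contact force between the fingers and plate above 1 N and contact force between plate and gauge below 0.3 N and linear speed of plate below 0.01 m/s and value of joint each of cap_a, cap_b above 0.01 m); the arm keeps its last pose, push and grip.
It fails at once if the plate tips (more than 0.15 rad) (angle between plate's own z axis and vertical above 0.15 rad).
It fails at once if the plate is lifted more than 15 mm off the stand (height (world z) of plate above 0.085 m).
It fails at once if the plate is pushed against the gauge (over 2 N) (contact force between plate and gauge above 2 N).
It fails at once if a bystander is moved more than 25 mm (distance of any of spool, glue_stick, bracket, vase, scraper, bin, mug from where it was at the start of the episode above 0.025 m).
It also fails if it takes over 56 s, if anything falls off the work surface, if the arm or the gripper's body presses on something with over 40 N, if the wrist force passes 120 N, or if a joint passes its speed limit or range.

### The arm

A 7-joint arm with a two-finger parallel gripper is mounted at the origin on the work surface. World frame = base frame: x ahead of the robot, y to its left, z up, the work surface at z = 0. Lengths are in m, angles in degrees, forces in N, time in s.
With the tool pointing down it reaches from about 0.425 to 0.875 m from the base axis. Payload 4.7 kg.
Tool frame: the origin (TCP) lies between the finger pads; the fingertips stand 19 mm ahead of it and the grasp point (between the pads) is the TCP; x points along the fingers, z is the direction in which the jaws open and shut, and the axes are right-handed (so a half turn about x gives the same grasp; the last joint's range is limited). The gripper opens to 87 mm and grips with 3 to 60 N. Pads are 19 mm wide; open, the fingers measure 117 mm over their backs; the gripper's body (75 mm by 190 mm) begins 51 mm behind the grasp point.
Start: joints at [-73.333, 18.392, -4.016, 83.108, 1.295, 78.541, -3.26], TCP at [0.178, 0.625, 0.203] pointing down, gripper open.
Joint ranges: [-163.93, 163.93], [-17.29, 119.83], [-79.2, 71.16], [3.27, 140.29], [-89.18, 269.18], [5.43, 117.66], [-154.24, 154.24]. Speed limits (degrees/s): [147.25, 147.25, 180, 180, 180, 180, 180].

### API

Orientations are given as [roll, pitch, yaw] about the fixed x, y, z axes, in that order (R = Rz(yaw) Ry(pitch) Rx(roll)).
In Python, from cell import monitor, read_camera, camera_model, env, regions_of gives the robot as it stands. The module is installed in compiled form; this text tells all that it offers.
- The arm moves only by the tool step_arm, never from a script. Its argument "deltas" is a list of rows, each a list of 5 numbers: the gripper's target within -1 to 1 (fully open at 1, half-way at 0, shut at -1), then the shift along the tool's x, y, z in m, then the turn about the tool's x in degrees. A call has 1 to 12 rows; each row is the pose to reach, as a shift and turn from the pose commanded when the call began, along the tool's axes at that moment; what a row does not reach only later rows make up. A row lasts 1/8 s, in which the tool goes at most 62.5 mm and 10.7 degrees, less where a joint would pass 70% of its speed; a pose out of reach is approached as far as the arm can. A call with a gripper value outside its range is refused whole. The fingers move at their own pace and stop on an object; "newtons" is the grip in N (left out, the last holds). Time passes only in rows, so rows that repeat a pose let the fingers close. It gives the time, the measured TCP pose, the force and the opening at its end, in the units of the state.
- monitor.get_obs(): the state, without advancing time (a new reading comes with each control period).
- read_camera(name): name is "scene" or "top" or "wrist"; returns (picture, depth): 400x640x3 uint8, red, green, blue; 400x640 float32, m along the optical axis (not along the pixel's ray), 0 where there is no reading.
- camera_model(name): a dict with "fx", "fy", "cx", "cy" (pixels), "k1" (the pictures are not rectified: a ray, as slopes to the right and down, at radius r is drawn at 1 + k1 r^2 times it, then the intrinsics apply), "xyz" and "attitude" of the camera in the world. Camera axes: x right, y down, z forward; pixel columns grow to the right and rows downward; lengths in m; the calibration is good to about 2 mm. A picture is of the moment at which its call begins: read the wrist's pose just before it. camera_model takes no time and is no camera call; for the wrist camera it gives the pose at the moment of the call.
- env.sign_off(): hands the job in, once; it reports no verdict.
Trained networks look in the newest picture that a camera, given by its name, has taken for a name from the list of things; names that differ only in an ending like _2 or _b are one class to them, and where a whole thing is asked for, a point or a joint stands for the part that bears it (a point fixed in the world has none). Each returns a list of dicts, best first, with "p" (0 to 1); they miss things now and then, are a little off and sometimes report something else, mostly with a low value. They report only what shows in the picture. A call takes as long as a camera call. They do not tell look-alikes from the thing itself.
- regions_of(camera, thing): "pixels" (400x640 bool, what is visible of it) and "pixel" ([column, row] in pixels, amid what is visible of it).
The state is a dict: "time_s": time; "qpos": joint angles; "joint_velocities": joint speeds; "effort": joint torques, N m; "tool_pos": TCP position; "tool_rot": TCP orientation; "force": force on the tool from outside, world axes, zero at the start; "wrist_torque": the same for the moment, N m; "grip_width": finger opening in m.
Only numpy, scipy, OpenCV 4.12 (cv2) and the standard library are available. Lean on these libraries where they do the work, as an engineer would, in place of code of your own. Each camera call takes 0.05 s, during which the arm holds its last target. There are 200 camera calls.

## Working session

There is one attempt and no reset: what is moved stays moved. The work goes in short steps, Python scripts to look and compute and a tool call to move; the robot and the scene stay as the last step left them, time stands still between calls to the robot, and variables do not carry over. Pictures are saved under pics/ and viewed, about 8 in all and at most 12, crops included, and the job is handed in when it is done.

Besides the shell and the picture viewer there is one more tool, called after "Call:" as name(argument=value, ...) on one line, values as JSON. step_arm: Moves the arm, as the interface text tells. Its arguments: {"type":"object","properties":{"deltas":{"type":"array"},"newtons":{"type":"number"}},"required":["deltas"]}

```bash
mkdir -p pics; cat > h.py <<'E'
import numpy as np, cv2
from scipy.spatial.transform import Rotation as R
from cell import monitor, read_camera, camera_model, env, regions_of
def rot(m):
    a=np.array(m["attitude"],float)
    if a.shape==(3,3): return a
    return R.from_euler('xyz',a,degrees=True).as_matrix()
def rays(m,px):
    px=np.atleast_2d(px).astype(float)
    d=np.stack([(px[:,0]-m["cx"])/m["fx"],(px[:,1]-m["cy"])/m["fy"]],1); u=d.copy()
    for _ in range(20): u=d/(1+m["k1"]*(u**2).sum(1,keepdims=True))
    return np.c_[u,np.ones(len(u))]
def world(m,px,depth):
    return (rays(m,px)*np.reshape(depth,(-1,1)))@rot(m).T+np.array(m["xyz"])
def onz(m,px,z):
    r=rays(m,px)@rot(m).T; o=np.array(m["xyz"]); return o+r*((z-o[2])/r[:,2:3])
def cloud(m,D):
    v,u=np.indices(D.shape); return world(m,np.c_[u.ravel(),v.ravel()],D.ravel()).reshape(D.shape+(3,))
E
python3 - <<'E'
from h import *
o=monitor.get_obs(); print(o['tool_pos'],o['tool_rot'],o['time_s'])
for c in ["scene","top"]:
    m=camera_model(c); print(c,m)
    p,D=read_camera(c); np.savez(f'/tmp/{c}.npz',p=p,D=D); cv2.imwrite(f'pics/{c}.png',p[:,:,::-1]); P=cloud(m,D)
    for t in ["plate","gauge","stand","cap_a","plate_grip"]:
        for r in regions_of(c,t)[:4]:
            q=P[r['pixels']&(D>0)]
            print(c,t,round(r['p'],2),np.round(r['pixel']),r['pixels'].sum(),np.round(np.median(q,0),3) if len(q) else '',np.median(p[r['pixels']],0))
E
```

```text
[0.1775094  0.62466734 0.20166309] [-176.82064384   89.89004541 -102.67685673] 0.0
scene {'fx': 368.0915119540954, 'fy': 368.0915119540954, 'cx': 314.9356674587699, 'cy': 206.19868139115204, 'k1': -0.08108846324134086, 'xyz': array([ 1.13448721, -0.68824947,  0.70205139]), 'attitude': array([-124.88093752,    1.32162738,   41.90809796])}
scene plate 0.8 [249. 219.] 1258 [ 0.341 -0.146  0.005] [95. 53. 19.]
scene plate 0.72 [352. 196.] 1491 [0.567 0.088 0.075] [63. 61. 65.]
scene plate 0.64 [316. 173.] 768 [0.315 0.191 0.005] [  0. 136. 130.]
scene gauge 0.95 [359. 286.] 496 [ 0.783 -0.162  0.013] [65. 65. 68.]
scene gauge 0.77 [315. 310.] 666 [ 0.757 -0.289  0.012] [  3. 116.  40.]
scene gauge 0.61 [351. 193.] 1522 [0.567 0.09  0.075] [63. 61. 65.]
scene stand 0.91 [342. 216.] 2324 [ 0.618 -0.018  0.068] [177.5 171.  162. ]
scene stand 0.6 [176. 251.] 1123 [ 0.376 -0.402  0.059] [108. 107.  97.]
scene cap_a 0.44 [317. 213.] 59 [ 0.563 -0.06   0.078] [20. 21. 23.]
scene plate_grip 0.9 [247. 217.] 1220 [ 0.337 -0.146  0.005] [95. 53. 19.]
scene plate_grip 0.74 [350. 197.] 1429 [0.568 0
[... 500 characters left out ...]
top plate 0.58 [279. 199.] 2049 [0.557 0.086 0.076] [84. 80. 81.]
top plate 0.16 [430. 260.] 687 [ 0.342 -0.406  0.037] [99. 96. 88.]
top gauge 0.61 [389. 145.] 232 [ 0.745 -0.28   0.013] [ 57.  120.5  68. ]
top gauge 0.59 [356. 136.] 214 [ 0.77  -0.155  0.013] [80. 78. 78.]
top stand 0.97 [310. 196.] 2364 [0.562 0.01  0.07 ] [190. 180. 169.]
top cap_a 0.48 [320. 174.] 62 [ 0.629 -0.037  0.079] [63. 60. 59.]
top cap_a 0.46 [328. 197.] 36 [ 0.553 -0.058  0.08 ] [61. 59. 57.]
top plate_grip 0.94 [246. 280.] 2150 [0.289 0.213 0.006] [ 56. 143. 136.]
top plate_grip 0.94 [355. 276.] 1995 [ 0.31  -0.134  0.006] [112.  78.  57.]
top plate_grip 0.76 [281. 197.] 2149 [0.556 0.089 0.076] [84. 81. 81.]
```

View pics/scene.png

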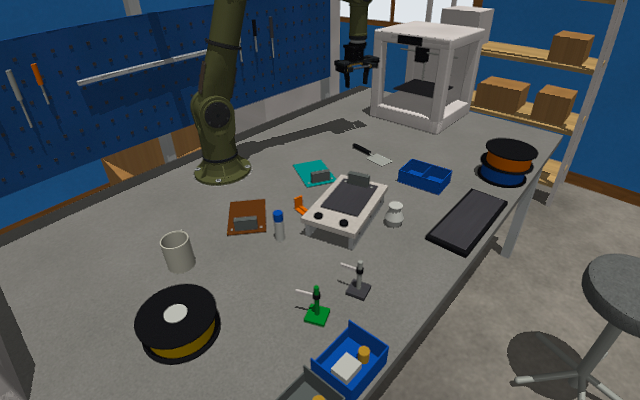

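View pics/top.png

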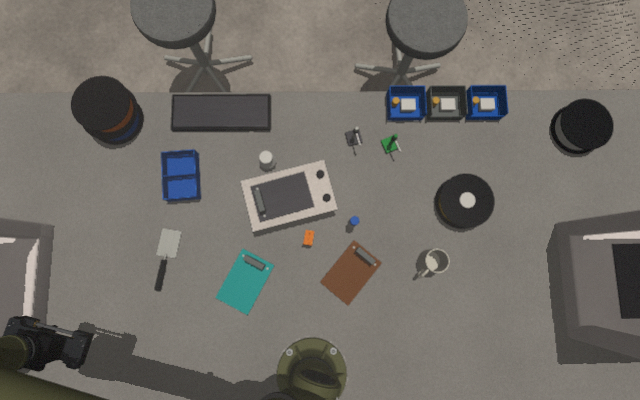

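```bash
python3 - <<'E'
from h import *
for c in ["scene","top"]:
    m=camera_model(c); f=np.load(f'/tmp/{c}.npz'); p,D=f['p'],f['D']; P=cloud(m,D); X=P[...,0];Y=P[...,1];Z=P[...,2]
    roi=(X>0.4)&(X<0.8)&(Y>-0.2)&(Y<0.35)
    s=p.astype(int).sum(2)
    W=roi&(abs(Z-0.071)<0.008)&(s>420); pl=roi&(abs(Z-0.076)<0.01)&(s<330)&(Y>0)
    for n,M in (("white",W),("plate",pl)):
        k=cv2.connectedComponentsWithStats(M.astype(np.uint8)); 
        i=1+np.argmax(k[2][1:,4]); M=k[1]==i
        q=P[M]; r=cv2.minAreaRect((q[:,:2]*1000).astype(np.float32)); print(c,n,M.sum(),r,np.round(cv2.boxPoints(r)).tolist(),'z',np.median(q[:,2]).round(4))
    G=roi&(Z>0.095)&(Z<0.13)&(Y>0.05); q=P[G]; r=cv2.minAreaRect((q[:,:2]*1000).astype(np.float32)); print(c,'grip',r,len(q),q[:,2].max())
    for r in regions_of(c,"cap_b"): 
        print(c,'cap',r['pixel'],onz(m,r['pixel'],0.08).round(4)) 
    G=(X>0.68)&(X<0.83)&(Y>-0.22)&(Y<-0.1)&(Z>0.06); q=P[G]; print(c,'gauge hi pts',len(q)); print(np.round(q[::max(1,len(q)//12)],3).tolist())
E
```

```text
scene white 1316 ((569.4434204101562, 64.0610122680664), (170.50259399414062, 280.49462890625), 14.112312316894531) [[453.0, 179.0], [521.0, -93.0], [686.0, -51.0], [618.0, 221.0]] z 0.0686
scene plate 1173 ((564.7368774414062, 84.29056549072266), (121.46106719970703, 182.24722290039062), 15.0533447265625) [[482.0, 157.0], [530.0, -19.0], [647.0, 12.0], [600.0, 188.0]] z 0.0747
scene grip ((547.3216552734375, 151.05052185058594), (72.08494567871094, 25.835962295532227), 14.356456756591797) 177 0.11785566510234713
scene cap [316.6, 212.7] [[ 0.5532 -0.0549  0.08  ]]
scene gauge hi pts 148
[[0.776, -0.158, 0.1], [0.783, -0.159, 0.1], [0.786, -0.16, 0.099], [0.783, -0.164, 0.097], [0.755, -0.163, 0.075], [0.748, -0.17, 0.073], [0.783, -0.163, 0.09], [0.763, -0.163, 0.073], [0.753, -0.165, 0.065], [0.785, -0.161, 0.082], [0.788, -0.157, 0.078], [0.784, -0.163, 0.073], [0.784, -0.159, 0.064]]
top white 2214 ((564.7089233398438, 64.80337524414062), (168.51756286621094, 280.4664611816406), 14.03538990020752) [[449.0, 180.0], [517.0, -92.0], [680.0, -51.0], [612.0, 221.0]] z 0.0697
top plate 1814 ((559.7216796875, 87.131591796875), (121.427001953125, 177.45297241210938), 14.552510261535645) [[479.0, 158.0], [523.0, -14.0], [641.0, 17.0], [596.0, 188.0]] z 0.0756
top grip ((539.4778442382812, 152.7506103515625), (69.29835510253906, 18.331769943237305), 15.03113079071045) 148 0.12138026329576124
top cap [319.8, 173.8] [[ 0.6297 -0.0361  0.08  ]]
top cap [327.8, 197.1] [[ 0.5532 -0.0603  0.08  ]]
top gauge hi pts 55
[[0.781, -0.156, 0.102], [0.777, -0.155, 0.104], [0.776, -0.153, 0.098], [0.777, -0.151, 0.085], [0.775, -0.163, 0.091], [0.77, -0.159, 0.094], [0.772, -0.158, 0.08], [0.769, -0.155, 0.077], [0.767, -0.158, 0.073], [0.759, -0.161, 0.076], [0.754, -0.161, 0.071], [0.745, -0.167, 0.078], [0.74, -0.167, 0.073], [0.733, -0.17, 0.073]]
```

The scene view shows the right stand with the steel-dark plate at (350,197) and its caps at (317,213) and (344,222). Look-alikes for the plate are brown (249,219) and turquoise (316,173). The black slab at (468,220) has no grip. For the gauge, the steel one is at (359,286) and the green one at (315,310). I choose the plate at (350,197) and the steel gauge at (359,286). The top view agrees: plate (281,197), gauge (356,136), caps (320,174) and (328,197).

```bash
cat >> h.py <<'E'
def plan(p,yawz=-75.95):
    """delta along tool axes and turn about tool x, to bring TCP to p with tool z along stand x or its opposite"""
    o=monitor.get_obs(); T=R.from_euler('xyz',o['tool_rot'],degrees=True).as_matrix()
    d=T.T@(np.array(p)-o['tool_pos'])
    best=[]
    for s in (0,180):
        a=np.radians(yawz+s); z=np.array([np.cos(a),np.sin(a),0]); v=T.T@z
        best.append(np.degrees(np.arctan2(-v[1],v[2])))
    print('tcp',o['tool_pos'].round(4),'delta',d.round(4),'turns',np.round(best,2)); print('axes x,y,z in world',T.T.round(3).tolist(),'width',o['grip_width'],'F',np.round(o['force'],2),'t',o['time_s'])
E
python3 - <<'E'
from h import *
plan([0.62,-0.02,0.28])
print(camera_model('wrist'))
f=np.load('/tmp/scene.npz'); a=cv2.resize(f['p'][160:320,260:440],None,fx=4,fy=4,interpolation=cv2.INTER_CUBIC)[:600]; cv2.imwrite('pics/crop.png',a[:,:,::-1])
E
```

```text
tcp [0.1777 0.6253 0.2028] delta [-0.0772 -0.6018 -0.4998] turns [150.09 -29.91]
axes x,y,z in world [[0.0, 0.0, -1.0], [-0.962, 0.273, -0.0], [0.273, 0.962, 0.0]] width 0.0871585942649421 F [-0.11 -0.13  0.74] t 0.7
{'fx': 310.43760633285757, 'fy': 310.43760633285757, 'cx': 324.1670225720274, 'cy': 198.3380428458017, 'k1': -0.0056427641221340995, 'xyz': array([0.10447732, 0.64671755, 0.38379203]), 'attitude': array([1.63973429e+02, 5.80116543e-02, 7.40985313e+01])}
```

View pics/crop.png

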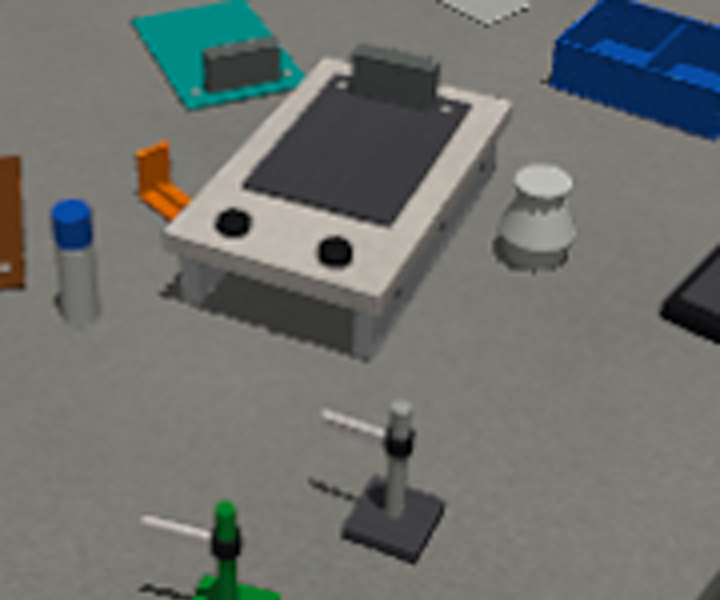

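The crop confirms it: dark plate with upright grip block at (395,75), caps at (233,222) and (335,252), steel gauge post (398,460) with white pointer tip at (325,413), i.e. full-image pixel (341,263).

Call:
step_arm(deltas=[[-1,-0.02,-0.02,-0.017,-2],[-1,-0.04,-0.06,-0.05,-5],[-1,-0.06,-0.105,-0.087,-9],[-1,-0.077,-0.15,-0.125,-13],[-1,-0.077,-0.195,-0.162,-17],[-1,-0.077,-0.24,-0.2,-21],[-1,-0.077,-0.285,-0.237,-25],[-1,-0.077,-0.33,-0.275,-29.9],[-1,-0.077,-0.375,-0.312,-29.9],[-1,-0.077,-0.42,-0.35,-29.9],[-1,-0.077,-0.465,-0.387,-29.9],[-1,-0.077,-0.51,-0.425,-29.9]])

```text
time_s: 2.2
tool_pos: [0.553, 0.0756, 0.2802]
tool_rot: [-69.2, 89.9, 34.9]
force: [0.8, 0.1, -0.3]
grip_width: 0.0002
```

```bash
python3 - <<'E'
from h import *
plan([0.62,-0.02,0.28])
E
```

```text
tcp [0.553  0.0756 0.2802] delta [ 0.0002 -0.0417 -0.1091] turns [-1.7998e+02  2.0000e-02]
axes x,y,z in world [[0.001, 0.001, -1.0], [-0.97, -0.243, -0.001], [-0.243, 0.97, 0.0]] width 0.00015366975579244701 F [ 0.77  0.09 -0.27] t 2.2
```

Call:
step_arm(deltas=[[-1,0,-0.02,-0.05,0],[-1,0,-0.042,-0.109,0],[-1,0,-0.042,-0.109,0],[-1,0,-0.042,-0.109,0]])

```text
time_s: 2.7
tool_pos: [0.6191, -0.018, 0.2795]
tool_rot: [28.9, 89.9, 132.9]
force: [-0.0, 0.5, 0.0]
grip_width: 0.0005
```

```bash
cat > w.py <<'E'
from h import *
import sys
n=sys.argv[1]
m=camera_model('wrist'); p,D=read_camera('wrist'); np.savez(f'/tmp/{n}.npz',p=p,D=D,m=m); cv2.imwrite(f'pics/{n}.png',p[:,:,::-1])
P=cloud(m,D)
for t in ["cap_a","gauge","plate"]:
    for r in regions_of('wrist',t)[:4]:
        q=P[r['pixels']&(D>0)]; print(t,round(r['p'],2),np.round(r['pixel'],1),r['pixels'].sum(),np.round(np.median(q,0),4) if len(q) else '')
E
python3 w.py w1; python3 -c "
from h import *
plan([0.634,-0.038,0.13])"
```

```text
cap_a 0.86 [306.9 110.7] 367 [ 0.555  -0.0555  0.0795]
cap_a 0.71 [304.8 175.8] 345 [ 0.6314 -0.0359  0.0803]
gauge 0.85 [123.6 207.8] 1792 [ 0.7453 -0.28    0.0121]
gauge 0.7 [203.  235.7] 999 [ 0.7651 -0.1582  0.0121]
plate 0.8 [537.7  12.6] 2378 [0.3683 0.2002 0.0059]
plate 0.69 [418.9 143.6] 14713 [0.5567 0.0889 0.0751]
tcp [ 0.619  -0.0166  0.2801] delta [ 0.1501 -0.0092 -0.0246] turns [-1.7984e+02  1.6000e-01]
axes x,y,z in world [[0.0, 0.001, -1.0], [-0.969, -0.245, -0.001], [-0.245, 0.969, 0.001]] width 0.000586934527621573 F [ 0.33  0.01 -0.08] t 2.9
```

View pics/w1.png

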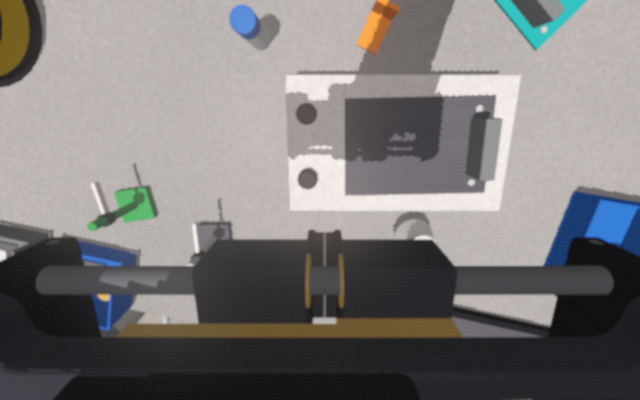

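The wrist view shows caps at (306,113) and (307,178), the plate between columns 345 and 495, and the steel gauge's pointer at about column 195, rows 225-250, in front of the stand.

```bash
cat > fr.py <<'E'
from h import *
def frame(n):
    f=np.load(f'/tmp/{n}.npz',allow_pickle=True); p,D,m=f['p'],f['D'],f['m'].item(); P=cloud(m,D); Z=P[...,2]; return p,P,m
p,P,m=frame('w1'); s=p.astype(int).sum(2)
X,Y,Z=P[...,0],P[...,1],P[...,2]
M=(abs(Z-0.071)<0.006)&(X>.4)&(X<.72)&(Y>-.12)&(Y<.25)
q=P[M]; r=cv2.minAreaRect((q[:,:2]*1000).astype(np.float32)); print(r,np.median(q[:,2]))
c=np.array(r[0])/1000; yaw=np.radians(-75.95); ex=np.array([np.cos(yaw),np.sin(yaw)]); ey=np.array([-ex[1],ex[0]])
print(cv2.boxPoints(r).round(1).tolist())
S=lambda q:np.c_[(q[:,:2]-c)@ex,(q[:,:2]-c)@ey,q[:,2]]
for nm,z,k in (('pointer',(.06,.09),(X>.7)&(Y>-.2)&(Y<-.11)),):
    q=S(P[(Z>z[0])&(Z<z[1])&k]); print(nm,len(q),np.round(q[np.argsort(q[:,1])][::max(1,len(q)//25)]*1000).astype(int).tolist())
Mw=(s>500); Mw[:215]=0;Mw[265:]=0;Mw[:,:185]=0;Mw[:,215:]=0
v,u=np.nonzero(Mw); print('white px',len(u)); px=np.c_[u,v]; 
q=S(onz(m,px,0.076)); o=np.argsort(q[:,1]); print(np.round(np.c_[q,px][o]*[1000,1000,1,1,1]).astype(int)[::6].tolist())
Mp=(abs(Z-0.076)<0.006)&(s<330)&(X>.4)&(X<.7)&(Y>-.03)&(Y<.2); k=cv2.connectedComponentsWithStats(Mp.astype(np.uint8)); Mp=k[1]==1+np.argmax(k[2][1:,4])
q=S(P[Mp]); print('plate', cv2.minAreaRect((q[:,:2]*1000).astype(np.float32)), np.percentile(q[:,0],[.5,99.5]))
q=S(P[(Z>.105)&(Z<.125)&(X<.65)&(X>.45)&(Y>.1)&(Y<.2)]); print('grip',len(q),cv2.minAreaRect((q[:,:2]*1000).astype(np.float32)),q[:,2].max())
E
python3 fr.py
```

```text
((589.2406616210938, 71.39057159423828), (218.24371337890625, 279.7604675292969), 14.035378456115723) 0.07009173092326837
[[449.5, 180.60000610351562], [517.2999877929688, -90.80000305175781], [729.0, -37.79999923706055], [661.2000122070312, 233.60000610351562]]
pointer 281 [[268, 76, 74], [264, 78, 73], [265, 80, 74], [267, 83, 75], [268, 86, 75], [265, 87, 71], [265, 90, 72], [264, 93, 68], [268, 95, 76], [267, 97, 74], [265, 100, 74], [264, 103, 75], [268, 106, 75], [265, 108, 75], [265, 111, 74], [264, 114, 73], [265, 117, 65], [267, 118, 80], [264, 119, 76], [263, 119, 75], [272, 120, 79], [271, 121, 81], [264, 121, 80], [260, 122, 70], [263, 123, 62], [262, 124, 79]]
white px 641
[[276, 64, 0, 185, 215], [268, 64, 0, 191, 215], [260, 64, 0, 197, 215], [252, 64, 0, 203, 215], [244, 64, 0, 209, 215], [276, 65, 0, 185, 216], [268, 65, 0, 191, 216], [260, 65, 0, 197, 216], [252, 65, 0, 203, 216], [244, 65, 0, 209, 216], [276, 67, 0, 185, 217], [268, 67, 0, 191, 217], [260, 67, 0, 197, 217], [252, 67, 0, 203, 217], [245, 67, 0, 209, 217], [276, 68, 0, 185, 218], [268, 68, 0, 191, 21
[... 1768 characters left out ...]
7, 249], [277, 114, 0, 189, 250], [269, 114, 0, 195, 250], [280, 116, 0, 187, 251], [271, 116, 0, 193, 251], [282, 117, 0, 185, 252], [274, 117, 0, 191, 252], [283, 119, 0, 185, 253], [274, 119, 0, 191, 253], [277, 120, 0, 189, 254], [280, 122, 0, 187, 255], [282, 123, 0, 186, 256], [283, 125, 0, 185, 257], [278, 128, 0, 189, 259], [281, 129, 0, 187, 260], [284, 131, 0, 185, 261], [280, 134, 0, 188, 263], [279, 135, 0, 189, 264]]
plate ((9.098804473876953, -43.85162353515625), (118.13509368896484, 78.4726333618164), 0.864264726638794) [-0.04844852  0.06808731]
grip 1235 ((-90.87504577636719, -25.14971923828125), (19.107864379882812, 69.12528991699219), 0.6884065866470337) 0.11706451821603259
```

Call:
step_arm(deltas=[[-1,0.05,-0.008,-0.023,0],[-1,0.1,-0.008,-0.023,0],[-1,0.13,-0.008,-0.023,0],[-1,0.15,-0.008,-0.023,0],[-1,0.16,-0.008,-0.023,0],[-1,0.16,-0.008,-0.023,0]])

```text
time_s: 3.65
tool_pos: [0.6328, -0.0385, 0.1201]
tool_rot: [-82.6, 90.0, 21.5]
force: [0.2, -0.9, 0.9]
grip_width: 0.0005
```

Call:
step_arm(deltas=[[-1,0.006,0,0.002,0],[-1,0.012,0,0.002,0],[-1,0.016,0,0.002,0],[-1,0.019,0,0.002,0],[-1,0.021,0,0.002,0],[-1,0.023,0,0.002,0],[-1,0.025,0,0.002,0],[-1,0.027,0,0.002,0],[-1,0.029,0,0.002,0],[-1,0.03,0,0.002,0],[-1,0.031,0,0.002,0],[-1,0.031,0,0.002,0]])

```text
time_s: 5.15
tool_pos: [0.6322, -0.0369, 0.0887]
tool_rot: [-18.7, 90.0, 85.3]
force: [0.7, -0.1, -0.1]
grip_width: 0.0003
```

Call:
step_arm(deltas=[[-1,0.0005,0,0,0],[-1,0.001,0,0,0],[-1,0.0015,0,0,0]])

```text
time_s: 5.52
tool_pos: [0.6322, -0.0369, 0.0873]
tool_rot: [-79.3, 90.0, 24.8]
force: [0.4, -0.1, 0.2]
grip_width: 0.0005
```

Call:
step_arm(deltas=[[-1,0.001,0,0,0],[-1,0.001,0,0,0]])

```text
time_s: 5.78
tool_pos: [0.6321, -0.0369, 0.0861]
tool_rot: [51.5, 90.0, 155.5]
force: [-0.2, -0.1, -0.5]
grip_width: 0.0007
```

```bash
python3 w.py w2; python3 -c "
from h import *
p=cv2.imread('pics/w2.png'); s,D=read_camera('scene'); a=cv2.resize(s[170:270,270:400],None,fx=5,fy=5,interpolation=cv2.INTER_CUBIC)[:,:,::-1]
b=cv2.resize(p,(800,500))[:, :]
cv2.imwrite('pics/w2b.png',np.vstack([cv2.resize(p[60:330,160:480],(640,540))[:,:],])); cv2.imwrite('pics/s2.png',a[:500])"
```

```text
cap_a 0.97 [327.2 101.2] 1525 [ 0.5549 -0.0554  0.0794]
cap_a 0.74 [324.3 221.4] 744 [ 0.6255 -0.0379  0.0797]
gauge 0.98 [160.5 308.5] 1958 [ 0.7691 -0.1583  0.0115]
gauge 0.95 [ 21.7 238.5] 933 [ 0.7322 -0.2905  0.0109]
plate 0.92 [517.2 159.7] 43596 [0.5583 0.071  0.0749]
```

View pics/s2.png

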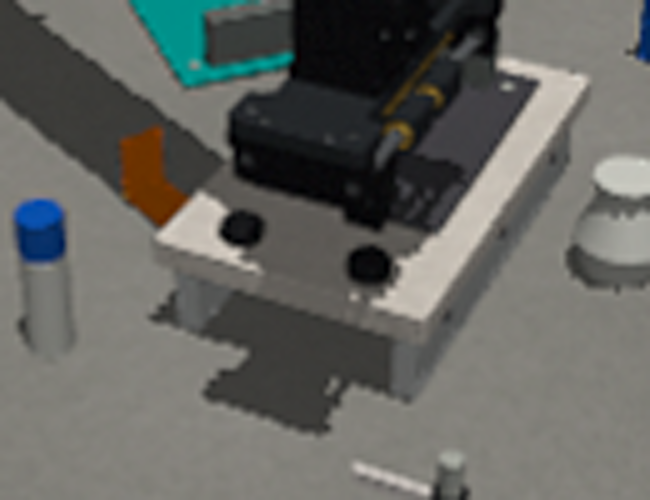

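```bash
python3 - <<'E'
from h import *
m=camera_model('scene'); p,D=read_camera('scene'); P=cloud(m,D)
for v in range(203,228,2): print(v,[(P[v,u].round(3).tolist(),p[v,u].tolist()) for u in (341,344,346)])
plan([.632,-.0365,.1])
E
```

```text
203 [([0.69, -0.118, 0.207], [18, 17, 19]), ([0.69, -0.105, 0.2], [17, 17, 18]), ([0.648, -0.041, 0.148], [35, 36, 36])]
205 [([0.692, -0.12, 0.203], [11, 9, 12]), ([0.69, -0.105, 0.195], [13, 13, 14]), ([0.646, -0.039, 0.14], [8, 9, 11])]
207 [([0.688, -0.115, 0.193], [28, 28, 29]), ([0.693, -0.109, 0.192], [9, 8, 10]), ([0.645, -0.037, 0.132], [11, 10, 11])]
209 [([0.687, -0.113, 0.186], [18, 17, 18]), ([0.645, -0.046, 0.13], [12, 13, 14]), ([0.645, -0.037, 0.125], [10, 9, 11])]
211 [([0.688, -0.115, 0.181], [8, 10, 11]), ([0.644, -0.044, 0.122], [12, 15, 14]), ([0.643, -0.034, 0.116], [8, 9, 10])]
213 [([0.636, -0.047, 0.113], [6, 4, 7]), ([0.645, -0.045, 0.117], [8, 8, 11]), ([0.644, -0.035, 0.11], [11, 10, 13])]
215 [([0.636, -0.046, 0.106], [69, 67, 64]), ([0.643, -0.042, 0.107], [27, 26, 25]), ([0.616, 0.002, 0.069], [44, 43, 41])]
217 [([0.609, -0.012, 0.067], [95, 92, 88]), ([0.617, -0.009, 0.069], [97, 94, 89]), ([0.621, -0.004, 0.069], [94, 91, 86])]
219 [([0.617, -0.022, 0.069], [62, 60, 57]), ([0.637, -0.034, 0.085], [21, 20, 21]), ([0.627, -0.011, 0.068], [72, 70, 67])]
221 [([0.63, -0.038, 0.078], [8, 10, 12]), ([0.639, -0.037, 0.081], [14, 12, 15]), ([0.642, -0.031, 0.08], [8, 9, 10])]
223 [([0.635, -0.045, 0.078], [10, 12, 12]), ([0.644, -0.042, 0.08], [15, 15, 18]), ([0.647, -0.038, 0.079], [11, 10, 11])]
225 [([0.64, -0.05, 0.076], [10, 10, 11]), ([0.646, -0.046, 0.076], [7, 6, 9]), ([0.648, -0.038, 0.073], [4, 6, 7])]
227 [([0.639, -0.049, 0.068], [85, 82, 78]), ([0.647, -0.046, 0.07], [67, 65, 62]), ([0.652, -0.043, 0.071], [83, 80, 76])]
tcp [ 0.6322 -0.0369  0.0863] delta [-0.0137  0.0001  0.0004] turns [ 1.7999e+02 -1.0000e-02]
axes x,y,z in world [[0.0, 0.0, -1.0], [-0.97, -0.243, -0.0], [-0.243, 0.97, 0.0]] width 0.0005974168589216615 F [-0.44 -0.16 -0.21] t 6.075
```

View pics/w2b.png

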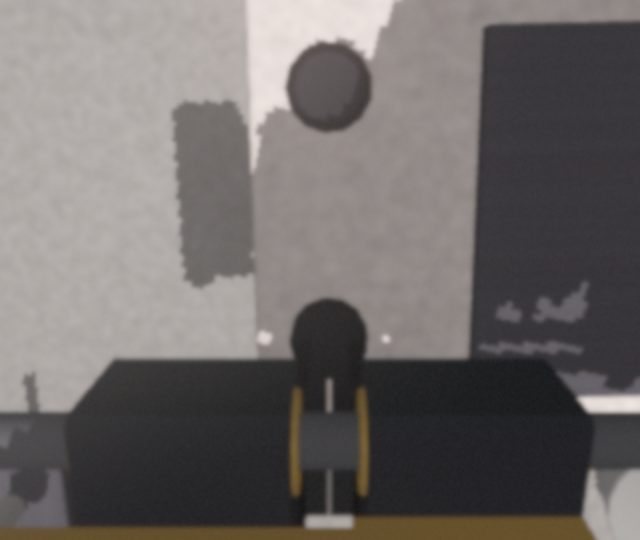

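The scene crop shows fingertips about 25 mm above cap a (fingers end at z≈0.105, cap at z≈0.080), so the real fingertip is ~38 mm higher than the reported TCP implies. The wrist view agrees that the cap at (330,335) is under the fingers but still up. I'll descend with a force watch.

Call:
step_arm(deltas=[[-1,0.004,0,0,0],[-1,0.008,0,0,0],[-1,0.012,0,0,0],[-1,0.015,0,0,0],[-1,0.018,0,0,0],[-1,0.02,0,0,0]])

```text
time_s: 6.82
tool_pos: [0.6321, -0.0369, 0.0661]
tool_rot: [17.7, 90.0, 121.7]
force: [-0.0, 0.6, 1.0]
grip_width: 0.0004
```

Call:
step_arm(deltas=[[-1,0.002,0,0,0],[-1,0.004,0,0,0],[-1,0.005,0,0,0]])

```text
time_s: 7.2
tool_pos: [0.6323, -0.0369, 0.0617]
tool_rot: [-54.5, 90.0, 49.6]
force: [-1.7, 1.0, 3.8]
grip_width: 0.0007
```

Call:
step_arm(deltas=[[-1,0.002,0,0,0],[-1,0.004,0,0,0],[-1,0.006,0,0,0],[-1,0.008,0,0,0]])

```text
time_s: 7.7
tool_pos: [0.6323, -0.0369, 0.0532]
tool_rot: [-84.9, 90.0, 19.1]
force: [-1.8, -0.7, 4.2]
grip_width: 0.0006
```

Call:
step_arm(deltas=[[-1,0.001,0,0,0],[-1,0.002,0,0,0]])

```text
time_s: 7.95
tool_pos: [0.6322, -0.0369, 0.0512]
tool_rot: [-93.8, 90.0, 10.2]
force: [-1.3, -0.5, 4.3]
grip_width: 0.0004
```

Call:
step_arm(deltas=[[-1,0.001,0,0,0],[-1,0.001,0,0,0]])

```text
time_s: 8.2
tool_pos: [0.6323, -0.0369, 0.0507]
tool_rot: [-60.7, 90.0, 43.4]
force: [-2.7, 0.4, 6.7]
grip_width: 0.0004
```

Call:
step_arm(deltas=[[-1,0.001,0,0,0],[-1,0.001,0,0,0]])

```text
time_s: 8.45
tool_pos: [0.6323, -0.0369, 0.0507]
tool_rot: [-37.7, 90.0, 66.4]
force: [-4.4, 0.4, 11.4]
grip_width: 0.0004
```

Call:
step_arm(deltas=[[-1,-0.012,0,0,0],[-1,-0.03,0,0,0],[-1,-0.03,0.03,0,0],[-1,-0.03,0.065,0,0],[-1,-0.03,0.08,0,0],[-1,-0.025,0.08,0,0],[-1,-0.02,0.08,0,0],[-1,-0.018,0.08,0,0]])

```text
time_s: 9.45
tool_pos: [0.5551, -0.0559, 0.0666]
tool_rot: [124.1, 90.0, -131.8]
force: [0.2, -0.7, -0.4]
grip_width: 0.0004
```

```bash
python3 -c "
from h import *
plan([.555,-.0560,.052])"; python3 w.py w3
```

```text
tcp [ 0.5551 -0.0559  0.0666] delta [ 0.0146  0.0001 -0.0001] turns [-1.7996e+02  4.0000e-02]
axes x,y,z in world [[-0.0, -0.0, -1.0], [-0.97, -0.243, 0.001], [-0.243, 0.97, -0.0]] width 0.0004300636696183389 F [ 0.19 -0.66 -0.38] t 9.45
cap_a 0.59 [325.4 224.5] 454 [ 0.5452 -0.0588  0.0772]
plate 0.71 [512.2 238.3] 15208 [0.5301 0.0624 0.0748]
```

Call:
step_arm(deltas=[[-1,0.003,0,0,0],[-1,0.005,0,0,0],[-1,0.007,0,0,0],[-1,0.009,0,0,0],[-1,0.011,0,0,0],[-1,0.013,0,0,0],[-1,0.015,0,0,0],[-1,0.016,0,0,0],[-1,0.017,0,0,0],[-1,0.017,0,0,0]])

```text
time_s: 10.9
tool_pos: [0.5546, -0.0563, 0.0507]
tool_rot: [-5.8, 90.0, 98.2]
force: [-2.1, 0.4, 6.6]
grip_width: 0.0006
```

Call:
step_arm(deltas=[[-1,-0.02,0,0,0],[-1,-0.06,0,0,0],[-1,-0.11,0,0,0],[0.5,-0.13,-0.01,0.04,0],[0.5,-0.13,-0.02,0.09,0],[0.5,-0.13,-0.03,0.14,0],[0.5,-0.13,-0.039,0.18,0],[0.5,-0.13,-0.039,0.206,0],[0.5,-0.13,-0.039,0.206,0],[0.5,-0.13,-0.039,0.206,0]])

```text
time_s: 12.15
tool_pos: [0.5427, 0.1515, 0.18]
tool_rot: [177.3, 89.9, -78.7]
force: [-0.1, -0.1, -0.8]
grip_width: 0.0611
```

```bash
python3 w.py w4; python3 - <<'E'
from h import *
plan([.543,.1535,.0655])
f=np.load('/tmp/w4.npz',allow_pickle=True); p,D,m=f['p'],f['D'],f['m'].item(); P=cloud(m,D); X,Y,Z=P[...,0],P[...,1],P[...,2]
for c in ((.6325,-.0362),(.555,-.0557)):
    q=(np.hypot(X-c[0],Y-c[1])<.010); print('cap z',q.sum(),np.median(Z[q]) if q.any() else '')
c=np.array([.566,.0655]); a=np.radians(-75.95); ex=np.array([np.cos(a),np.sin(a)]); ey=np.array([-ex[1],ex[0]])
q=P[(Z>.105)&(Z<.125)&(X<.65)&(X>.45)&(Y>.1)&(Y<.2)]; s=np.c_[(q[:,:2]-c)@ex,(q[:,:2]-c)@ey]*1000; print('grip',len(q),cv2.minAreaRect(s.astype(np.float32)) if len(q) else '',np.percentile(q[:,2],[5,50,95]) if len(q) else '')
s,D=read_camera('scene'); cv2.imwrite('pics/s4.png',cv2.resize(s[140:270,260:420],None,fx=4,fy=4,interpolation=cv2.INTER_CUBIC)[:,:,::-1])
m=camera_model('scene'); P=cloud(m,D);X,Y,Z=P[...,0],P[...,1],P[...,2]
for c in ((.6345,-.0365),(.5565,-.0565)):
    q=(np.hypot(X-c[0],Y-c[1])<.009); print('scene cap z',q.sum(),np.median(Z[q]) if q.any() else '')
E
```

```text
plate 0.71 [256.4 187.4] 21738 [0.552  0.0868 0.0752]
plate 0.62 [419.6  16.3] 4128 [0.365  0.2071 0.0054]
tcp [0.5428 0.1515 0.1803] delta [ 0.1148 -0.0006  0.0019] turns [ 1.7986e+02 -1.4000e-01]
axes x,y,z in world [[0.0, -0.0, -1.0], [-0.971, -0.24, -0.0], [-0.24, 0.971, -0.0]] width 0.06460716483668791 F [ 0.9  -0.38 -0.24] t 12.35
cap z 281 0.06928472543658076
cap z 352 0.06925082142254352
grip 1758 ((-92.1915512084961, -1.2805671691894531), (17.984832763671875, 69.90374755859375), 1.1089825630187988) [0.11338948 0.1148718  0.11599173]
scene cap z 40 0.0014688940216456836
scene cap z 38 0.03367395428133635
```

View pics/s4.png

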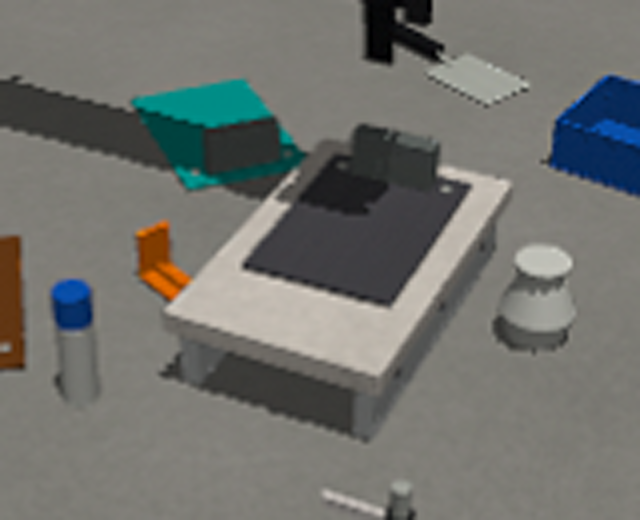

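Scene view: both caps have sunk out of sight, no black discs at (235,300) or (335,330). The open fingers are above the grip block at (395,155). Descending around the block.

Call:
step_arm(deltas=[[0.5,0.04,0,0.0025,0],[0.5,0.075,0,0.0025,0],[0.5,0.095,0,0.0025,0],[0.5,0.105,0,0.0025,0],[0.5,0.111,0,0.0025,0],[0.5,0.113,0,0.0025,0]])

```text
time_s: 13.15
tool_pos: [0.5423, 0.1554, 0.0677]
tool_rot: [-80.1, 89.9, 24.0]
force: [0.4, 0.1, 0.4]
grip_width: 0.0651
```

```bash
python3 - <<'E'
from h import *
plan([.5428,.154,.0655])
s,D=read_camera('scene'); cv2.imwrite('pics/s5.png',cv2.resize(s[140:240,300:420],None,fx=5,fy=5,interpolation=cv2.INTER_CUBIC)[:,:,::-1])
E
```

```text
tcp [0.5423 0.1554 0.0677] delta [ 0.0022 -0.0002 -0.0015] turns [ 1.7998e+02 -2.0000e-02]
axes x,y,z in world [[0.001, 0.0, -1.0], [-0.97, -0.242, -0.001], [-0.242, 0.97, 0.0]] width 0.06511718253012398 F [0.43 0.08 0.39] t 13.15
```

View pics/s5.png

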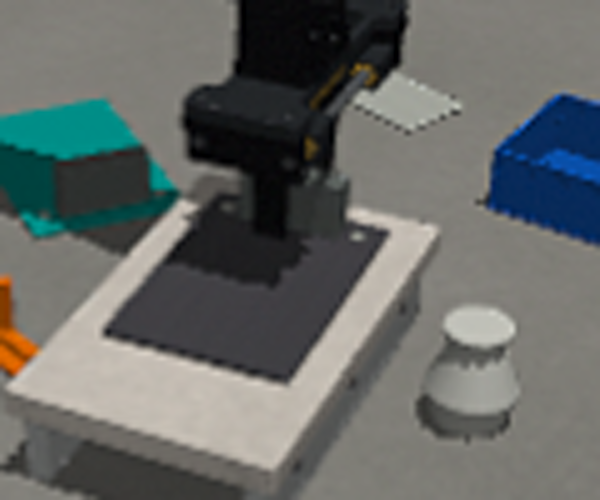

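The fingers straddle the grip block at (300,205), front tip near the plate surface at (275,235). Closing.

Call:
step_arm(deltas=[[-1,0.001,0,-0.0015,0],[-1,0.001,0,-0.0015,0],[-1,0.001,0,-0.0015,0],[-1,0.001,0,-0.0015,0],[-1,0.001,0,-0.0015,0],[-1,0.001,0,-0.0015,0]], newtons=30)

```text
time_s: 13.95
tool_pos: [0.5422, 0.154, 0.0663]
tool_rot: [-89.9, 90.0, 14.2]
force: [-0.2, -0.1, -0.7]
grip_width: 0.0179
```

```bash
cat > fin.py <<'E'
from h import *
import sys
plan([.5428,.154,.066])
c=np.array([.566,.0655]); a=np.radians(-75.95); ex=np.array([np.cos(a),np.sin(a)]); ey=np.array([-ex[1],ex[0]])
for cam in ('scene','top','wrist'):
    m=camera_model(cam); p,D=read_camera(cam); P=cloud(m,D); s=p.astype(int).sum(2); np.savez(f'/tmp/f_{cam}.npz',p=p,D=D,m=m)
    S=np.dstack([(P[...,:2]-c)@ex,(P[...,:2]-c)@ey,P[...,2]])*1000
    x,y,z=S[...,0],S[...,1],S[...,2]
    # front edge: dark plate-height points in the central strip, per strip of y
    k=(abs(z-76)<7)&(s<330)&(x>-50)&(x<300)&(D>0)
    e=[x[k&(y>t)&(y<t+15)] for t in (-50,-35,-20,-5,10,25,40)]
    print(cam,'front x by y',[round(float(np.sort(q)[-3]),1) if len(q)>10 else None for q in e])
    k2=(abs(z-76)<7)&(x>145)&(abs(y)<75); 
    if k2.sum()>50: print('  overhang plate z',np.median(z[k2]),'y',np.percentile(y[k2&(s<330)],[1,99]))
    g=(x>235)&(x<295)&(y>70)&(y<112)&(z>62)&(z<88); print('  pointer',g.sum(),np.percentile(x[g],[5,50,95]).round(1) if g.sum() else '', y[g].min() if g.any() else '')
E
python3 fin.py
```

```text
tcp [0.5422 0.154  0.0663] delta [ 0.0003 -0.0006 -0.0001] turns [ 1.7999e+02 -1.0000e-02]
axes x,y,z in world [[0.0, 0.0, -1.0], [-0.97, -0.243, -0.0], [-0.243, 0.97, 0.0]] width 0.017908581472983926 F [-0.21 -0.07 -0.7 ] t 13.95
scene front x by y [69.4, 70.5, 71.5, 70.0, 68.8, 70.7, 69.1]
  pointer 13 [267.4 269.  271.3] 103.75877374865372
top front x by y [65.3, 64.2, 64.5, 63.8, 64.2, 63.7, 64.8]
  pointer 7 [266.6 267.5 269.7] 100.14384402299528
wrist front x by y [67.0, 66.4, 66.1, 65.5, 55.6, 55.6, 56.1]
  pointer 0
```

Call:
step_arm(deltas=[[-1,0.0005,0,-0.005,0],[-1,0.0005,0,-0.015,0],[-1,0.0005,0,-0.03,0],[-1,0.0005,0,-0.045,0],[-1,0.0005,0,-0.06,0],[-1,0.0005,0,-0.075,0],[-1,0.0005,0,-0.09,0],[-1,0.0005,0,-0.105,0],[-1,0.0005,0,-0.12,0],[-1,0.0005,0,-0.135,0],[-1,0.0005,0,-0.145,0],[-1,0.0005,0,-0.15,0]])

```text
time_s: 15.6
tool_pos: [0.5788, 0.007, 0.0663]
tool_rot: [-35.5, 90.0, 68.4]
force: [-1.8, 5.2, 6.9]
grip_width: 0.0181
```

```bash
sed -i 's/(y<112)/(y<135)/' fin.py; python3 fin.py
```

```text
tcp [0.5788 0.007  0.0663] delta [ 0.0003 -0.0005  0.1514] turns [ 1.7989e+02 -1.1000e-01]
axes x,y,z in world [[0.0, 0.001, -1.0], [-0.971, -0.241, -0.0], [-0.241, 0.971, 0.001]] width 0.018075206562764685 F [-1.77  5.24  6.93] t 15.6
scene front x by y [221.4, 221.3, 221.2, 221.5, 221.8, 221.8, 220.9]
  overhang plate z 74.61426929508573 y [-55.57951732  62.75081373]
  pointer 49 [266.1 269.7 271.9] 103.89124103053031
top front x by y [218.6, 217.9, 217.8, 217.8, 217.6, 218.1, 217.8]
  overhang plate z 75.5061226042315 y [-62.72899691  55.20164959]
  pointer 19 [265.9 267.1 270.4] 100.09381532863362
wrist front x by y [219.4, 219.3, 218.8, 209.4, 208.2, 208.1, 208.2]
  overhang plate z 75.12191369258193 y [-59.97704319  56.22680096]
  pointer 0
```

Call:
step_arm(deltas=[[-1,0,0,-0.006,0],[-1,0,0,-0.014,0],[-1,0,0,-0.024,0],[-1,0,0,-0.034,0],[-1,0,0,-0.041,0],[-1,0,0,-0.045,0],[-1,0,0,-0.045,0],[-1,0,0,-0.045,0]])

```text
time_s: 16.75
tool_pos: [0.5896, -0.0369, 0.0663]
tool_rot: [-135.2, 90.0, -31.2]
force: [-1.0, 3.7, 5.6]
grip_width: 0.0179
```

```bash
python3 fin.py; python3 - <<'E'
import numpy as np,cv2
out=[]
for c,(u,v) in (('scene',(340,260)),('top',(340,140)),('wrist',(190,240))):
    p=np.load(f'/tmp/f_{c}.npz',allow_pickle=True)['p']
    if c!='wrist': out.append(cv2.resize(p[v-32:v+32,u-40:u+40],(400,300),interpolation=cv2.INTER_CUBIC))
    else: w=cv2.resize(p[:240],(800,300),interpolation=cv2.INTER_CUBIC)
cv2.imwrite('pics/f1.png',np.vstack([np.hstack(out),w])[:,:,::-1])
E
```

```text
tcp [ 0.5896 -0.0369  0.0663] delta [ 0.0002 -0.0006  0.1965] turns [ 1.7991e+02 -9.0000e-02]
axes x,y,z in world [[0.0, -0.0, -1.0], [-0.97, -0.241, -0.0], [-0.241, 0.97, -0.0]] width 0.01787665858623118 F [-0.95  3.68  5.64] t 16.75
scene front x by y [266.6, 267.1, 266.5, 266.5, 266.2, 267.1, 267.1]
  overhang plate z 74.71162482994775 y [-55.78073806  62.38522836]
  pointer 49 [266.8 269.7 271.8] 104.06952801482531
top front x by y [262.4, 263.0, 262.2, 261.7, 262.1, 262.7, 261.4]
  overhang plate z 75.42852669260192 y [-63.47003118  54.12138512]
  pointer 19 [265.7 267.3 270.3] 101.01713278360404
wrist front x by y [264.3, 263.7, 263.4, 260.6, 252.9, 252.3, 252.5]
  overhang plate z 75.08928899397397 y [-60.33538889  55.34421297]
  pointer 0
```

View pics/f1.png

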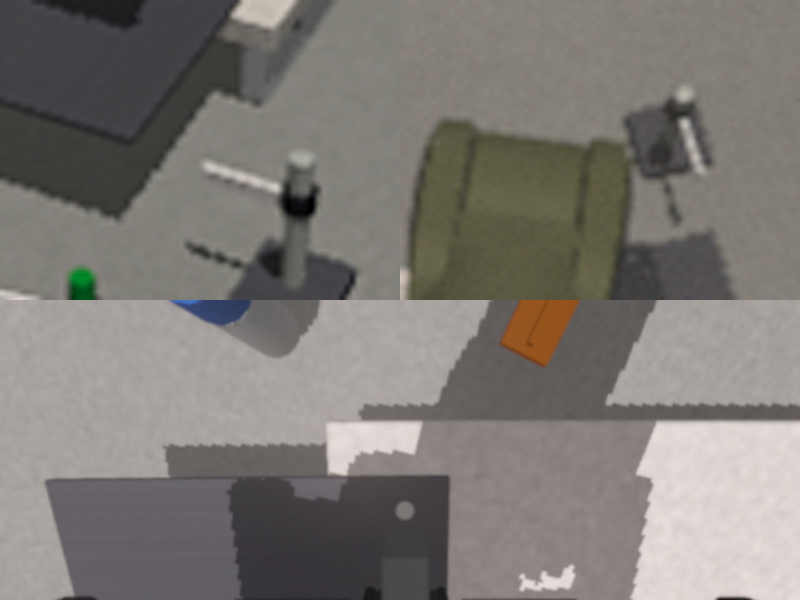

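The view shows the plate's front corner at (130,138) in the scene crop, nearly in line with the pointer tip at (205,165) and well clear of it. The estimates say 1 to 3.5 mm is still missing. I'll add 2 mm, then check at sub-pixel level.

Call:
step_arm(deltas=[[-1,0,0,-0.001,0],[-1,0,0,-0.002,0],[-1,0,0,-0.002,0],[-1,0,0,-0.002,0]])

```text
time_s: 17.4
tool_pos: [0.5899, -0.0377, 0.0663]
tool_rot: [-9.5, 89.9, 94.5]
force: [-1.9, 5.2, 6.8]
grip_width: 0.0178
```

```bash
python3 fin.py; cat > sub.py <<'E'
from h import *
c=np.array([.566,.0655]); a=np.radians(-75.95); ex=np.array([np.cos(a),np.sin(a)]); ey=np.array([-ex[1],ex[0]])
def proj(m,Q):
    r=(Q-np.array(m['xyz']))@rot(m); u=r[:,:2]/r[:,2:]; u=u*(1+m['k1']*(u**2).sum(1,keepdims=True)); return np.c_[u[:,0]*m['fx']+m['cx'],u[:,1]*m['fy']+m['cy']]
xs=np.arange(235,300,.5)
def rect(n,z,ys):
    f=np.load(n,allow_pickle=True); p=f['p']; m=f['m'].item() if 'm' in f.files else camera_model('scene' if 'scene' in n else 'top')
    G=np.array([[*(c+x/1000*ex+y/1000*ey),z] for y in ys for x in xs]); q=proj(m,G).astype(np.float32)
    g=cv2.remap(p.astype(np.float32).mean(2),q[:,0],q[:,1],cv2.INTER_LINEAR).reshape(len(ys),-1)
    return g.mean(0)
for n in ('scene','top'):
    for nm,ys,z in (('plate',range(-52,-5,2) if n=='scene' else range(-40,40,2),.076),('pointer',range(106,130,2),.081 if n=='top' else .078)):
        g=rect(f'/tmp/f_{n}.npz',z,ys); print(n,nm,[(int(x),int(v)) for x,v in zip(xs[::4],g[::4])])
g=rect('/tmp/w1.npz',.081,range(104,120,2)); print('w1 pointer',[(int(x),int(v)) for x,v in zip(xs[::4],g[::4])])
E
python3 sub.py
```

```text
tcp [ 0.5899 -0.0377  0.0663] delta [ 0.0005 -0.0007  0.1974] turns [ 1.7995e+02 -5.0000e-02]
axes x,y,z in world [[-0.0, 0.001, -1.0], [-0.97, -0.242, -0.0], [-0.242, 0.97, 0.001]] width 0.017757661508626545 F [-1.89  5.16  6.76] t 17.4
scene front x by y [267.3, 268.0, 267.9, 267.4, 267.7, 267.1, 267.9]
  overhang plate z 74.66744725852541 y [-55.79820017  62.6187224 ]
  pointer 50 [266.  269.9 271.2] 104.38864663922472
top front x by y [262.4, 263.6, 263.1, 262.3, 262.7, 263.5, 261.4]
  overhang plate z 75.21161565668899 y [-63.42991616  53.68710133]
  pointer 19 [266.4 267.5 270. ] 100.57757764290047
wrist front x by y [264.4, 265.0, 264.6, 261.3, 253.5, 253.4, 253.3]
  overhang plate z 75.00124703275321 y [-60.23458422  55.37381913]
  pointer 0  
scene plate [(235, 67), (237, 67), (239, 67), (241, 67), (243, 67), (245, 66), (247, 67), (249, 66), (251, 66), (253, 66), (255, 66), (257, 67), (259, 67), (261, 67), (263, 66), (265, 63), (267, 57), (269, 53), (271, 63), (273, 83), (275, 100), (277, 105), (279, 105), (281, 104), (283, 103), (285, 103), (287, 104), (289, 106), (291, 106
[... 952 characters left out ...]
), (251, 67), (253, 74), (255, 79), (257, 80), (259, 85), (261, 110), (263, 144), (265, 161), (267, 150), (269, 115), (271, 88), (273, 86), (275, 95), (277, 107), (279, 117), (281, 122), (283, 123), (285, 124), (287, 125), (289, 125), (291, 124), (293, 125), (295, 124), (297, 123), (299, 123)]
w1 pointer [(235, 88), (237, 95), (239, 104), (241, 117), (243, 123), (245, 125), (247, 125), (249, 126), (251, 125), (253, 124), (255, 123), (257, 124), (259, 130), (261, 175), (263, 229), (265, 234), (267, 203), (269, 183), (271, 181), (273, 179), (275, 179), (277, 179), (279, 178), (281, 178), (283, 178), (285, 179), (287, 179), (289, 178), (291, 178), (293, 178), (295, 178), (297, 179), (299, 179)]
```

Call:
step_arm(deltas=[[-1,0,0,-0.001,0],[-1,0,0,-0.002,0],[-1,0,0,-0.002,0],[-1,0,0,-0.002,0],[-1,0,0,-0.002,0]])

```text
time_s: 18.18
tool_pos: [0.5905, -0.0396, 0.0663]
tool_rot: [-22.4, 89.9, 81.6]
force: [-0.9, 4.5, 6.1]
grip_width: 0.0178
```

```bash
python3 fin.py; python3 sub.py | grep plate; python3 - <<'E'
from h import *
for c in ('scene','top'):
  f=np.load(f'/tmp/{c}.npz'); g=np.load(f'/tmp/f_{c}.npz',allow_pickle=True)
  for t in ('vase','glue_stick','bracket'):
    r=regions_of(c,t)[:1]; print(c,t,[(np.round(x['pixel']),round(x['p'],2)) for x in r])
print(monitor.get_obs()['joint_velocities'])
E
```

```text
tcp [ 0.5905 -0.0396  0.0663] delta [ 0.0005 -0.0006  0.1994] turns [ 1.7994e+02 -6.0000e-02]
axes x,y,z in world [[0.0, 0.001, -1.0], [-0.97, -0.242, -0.0], [-0.242, 0.97, 0.001]] width 0.017804749580094138 F [-0.87  4.52  6.1 ] t 18.175
scene front x by y [269.5, 269.6, 270.0, 270.3, 269.3, 269.7, 269.3]
  overhang plate z 74.58483630845359 y [-55.95843837  62.42630041]
  pointer 49 [266.3 269.9 272. ] 104.13064643431075
top front x by y [266.9, 266.2, 264.8, 265.1, 265.6, 264.4, 264.9]
  overhang plate z 75.25806605597319 y [-63.11512085  54.5287996 ]
  pointer 19 [264.9 267.3 269.5] 101.71450246258473
wrist front x by y [267.0, 266.5, 266.6, 264.7, 255.7, 255.5, 255.7]
  overhang plate z 74.98394805029396 y [-60.16714995  55.38019417]
  pointer 0  
scene plate [(235, 67), (237, 67), (239, 67), (241, 67), (243, 67), (245, 66), (247, 67), (249, 67), (251, 67), (253, 66), (255, 66), (257, 66), (259, 66), (261, 67), (263, 67), (265, 66), (267, 63), (269, 57), (271, 51), (273, 60), (275, 80), (277, 97), (279, 105), (281, 105), (283, 104), (285, 103), (287, 105), (289, 106), (291, 106), (293, 104), (295, 103), (297, 104), (299, 104)]
top plate [(235, 81), (237, 81), (239, 80), (241, 81), (243, 80), (245, 80), (247, 81), (249, 81), (251, 80), (253, 80), (255, 80), (257, 80), (259, 80), (261, 81), (263, 84), (265, 92), (267, 105), (269, 116), (271, 123), (273, 125), (275, 125), (277, 125), (279, 125), (281, 125), (283, 126), (285, 125), (287, 125), (289, 126), (291, 126), (293, 126), (295, 126), (297, 126), (299, 125)]
scene vase [(array([395., 214.]), 0.85)]
scene glue_stick [(array([276., 225.]), 0.6)]
scene bracket [(array([301., 207.]), 0.63)]
top vase [(array([267., 161.]), 0.73)]
top glue_stick [(array([353., 221.]), 0.66)]
top bracket []
[-0.05496525 -0.03565708 -0.12511542 -0.06508732 -0.03302578 -0.06994318
 -0.04743574]
```

Call:
step_arm(deltas=[[-1,0,0,0,0],[-1,0,0,0,0],[-1,0,0,0,0]])

```text
time_s: 19.0
tool_pos: [0.5905, -0.0397, 0.0664]
tool_rot: [-24.3, 89.9, 79.7]
force: [-1.2, 4.8, 6.0]
grip_width: 0.0175
```

```bash
python3 -c "
from h import *
env.sign_off(); o=monitor.get_obs(); print(o['tool_pos'],o['force'],o['grip_width'])"
```

```text
the job is handed in; nothing more can be done
the job is handed in; nothing more can be done
```

I pressed both caps down to their stops, pinched the grip block at 30 N and slid the plate straight out about 199 mm. I handed in at 19 s, still holding it; no verdict is reported.

- **Front edge:** the last sub-pixel check put it within about 1 mm of the pointer's line in both the scene view (268.0 vs 267.7 mm) and the top view (266.6 vs 266.0 mm). The raw depth extremes disagreed by up to about 2 mm, and the tolerance is 6 mm.
- **Plate:** it measures flat at 75 mm and square. It is within about 4 mm of the stand's centre line and about 40 mm clear of the pointer.
- **Caps:** both bottomed out at the same height with rising force. They then read about 69 mm high and no longer showed above the stand's top.
- **Bystanders:** in the last frames the vase, the glue stick and (scene view only) the bracket looked unmoved. The top view missed the bracket, and I did not re-measure the spool, scraper, bin or mug. The arm stayed above or away from all of them.
- **Disagreement:** the fingertips turned out about 38 mm higher than the reported TCP and the text imply. My first press on cap a therefore stopped in the air. I noticed it in the pictures and used the measured offset from then on.

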